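Convert the spice caddy for spice tins

TASK

The wooden spice caddy has a plywood insert over its well, held in by two brass turn buttons. Turn both buttons aside, lift the insert out and lay it flat on the worktop, handle up, clear of the caddy; then stand every spice tin upright in a pocket of its own between the clamp bar and the rear fence, and last of all quarter-turn the steel cam on the front deck fully anticlockwise, so that the bar is drawn up to the tins. Leave the buttons turned aside, and do not disturb the garlic bulb.

Things in the scene. Friction and masses are not known exactly. Their poses are not given: they have to be found in the camera images.
- caddy: Fixed wooden caddy, 157 (x) by 280 (y) mm, rim and decks 34 mm high. Origin on the worktop under the centre of the well; +x to the rear fence (26 mm high behind the pockets). Well: x -50 to +50, y -82 to +82 mm, floor 4 mm above the worktop. Front deck with the cam: x -95 to -50. End blocks with the buttons: |y| 95 to 140; ledges under the insert: |y| 82 to 95 mm, 28 mm high.
- tin_space (a point): Centre of the floor of the middle tin pocket, at caddy x = 24, y = 0, 4 mm above the worktop; caddy's axes. Two fixed dividers (6 mm thick, up to 26 mm above the worktop, standing out from the rear fence) part the space into three pockets 51 mm wide, centred at y = -57, 0 and 57 mm. Bar open, each is 52 mm deep (x -2.5 to the fence at 50 mm). One tin to a pocket.
- panel: Loose plywood insert 94 (x) by 184 (y) by 6 mm, about 0.16 kg, with a wooden handle ridge on top: 70 mm long along y, 12 mm thick along x, 24 mm high, centred (top 30 mm above the underside). Origin at the centre of its underside, z up. At first it rests on the ledges, flush with the rim, with 3 mm clearance all round, its y along the caddy's y.
- button_left (a joint): Angle of the left (caddy +y) turn button, rad, anticlockwise from above positive, range -1.75 to 1.75; 0 points across the insert's edge (its end overlaps the insert by 12 mm, 2 mm above it), about +1.57 or -1.57 is parallel to that edge and clear of it (clear beyond about 1.22 either way). Stiff (0.04 N m) and stays where left.
- button_right (a joint): The same for the right (caddy -y) turn button.
- button_left_grip (a point): Top centre of the left turn button's fin, on its pivot axis at caddy x = 0, y = +110 mm, 62 mm above the worktop. Brass bar 60 mm long (own y), 14 wide, 8 thick, pivoted at its middle, 2 mm above the rim; on it an upright fin 32 mm long (own y), 10 thick (own x), 18 high, with this point at its top. The axes turn with the button; its own axes match the caddy's at angle 0.
- button_right_grip (a point): Top centre of the right turn button's fin, on its pivot axis at caddy x = 0, y = -110 mm, 62 mm above the worktop. Brass bar 60 mm long (own y), 14 wide, 8 thick, pivoted at its middle, 2 mm above the rim; on it an upright fin 32 mm long (own y), 10 thick (own x), 18 high, with this point at its top. The axes turn with the button; its own axes match the caddy's at angle 0.
- cam (a joint): Angle of the cam, rad: 0 open, 1.57 fully home; turns anticlockwise seen from above, stiff (0.06 N m) and stays where left. It moves the clamp bar 10 mm towards the rear fence in a quarter turn.
- cam_grip (a point): Grip point of the cam: top centre of its fin, on the pivot axis, at caddy x = -73 mm, y = 0, 62 mm above the worktop. Steel disc 38 mm across and 8 mm thick, 2 mm above the 34 mm high front deck, with an upright fin 36 mm long (own y), 10 mm thick (own x), 18 mm high. x, y axes turn with the cam; at 0 the fin lies along the caddy's y.
- bar_face (a point): Centre of the rear face of the clamp bar (wood, 160 mm along y, 12 mm thick, 6 to 26 mm above the worktop) in the well; at caddy x = -2.5 mm open, +7.5 mm when drawn home, which leaves a tin against the fence 1.5 mm.
- tin_a: First spice tin: small round plain metal tin, closed, 41 mm across, 40 mm tall, about 0.12 kg. Origin at the centre of its underside, z up along the tin. One of up to three alike, of which two or three are present.
- tin_b: Second spice tin: small round plain metal tin, closed, 41 mm across, 40 mm tall, about 0.12 kg. Origin at the centre of its underside, z up along the tin. One of up to three alike, of which two or three are present.
- tin_c: Third spice tin: small round plain metal tin, closed, 41 mm across, 40 mm tall, about 0.12 kg. Origin at the centre of its underside, z up along the tin. One of up to three alike, of which two or three are present.
- garlic: Loose garlic bulb, about 50 mm, bystander on the worktop, to be left where it is. Origin at its underside.
Not all that is in view belongs to the job. What is shaped like the tin_a but black is not meant.

How it is judged:
By the outcome, as a careful person would: the job done as asked, in the order asked, and still so for the second after the job is handed in, with the robot touching nothing.
Of tin_a, tin_b, tin_c only 2 to 3 are there at a start; the rules pass over those that are not, and their reading is None.
At some moment in a run one of tin_a, tin_b, tin_c may be knocked a few centimetres aside while the robot is not near it.
Once in a run the grip may slacken for a moment while it holds something.
It also fails if it takes over 208 s, if anything falls off the work surface, if the arm or the gripper's body presses on something with over 40 N, if the wrist force passes 120 N, or if a joint passes its speed limit or range.

ROBOT

A 6-joint arm with a two-finger parallel gripper is mounted at the origin on a cart in front of the work surface, level with it; the furniture and walls round the work are solid. World frame = base frame: x ahead of the robot, y to its left, z up, the work surface at z = 0. Lengths are in mm, angles in rad, forces in N, time in s.
With the tool pointing down it reaches from about 275 to 825 mm from the base axis. Payload 4.9 kg.
Tool frame: the origin (TCP) lies between the finger pads; the fingertips stand 11 mm ahead of it and the grasp point (between the pads) lies 8 mm behind it; z points along the fingers, y is the line along which they close (so a half turn about z gives the same grasp; the last joint's range is limited). The gripper opens to 85 mm and grips with 20 to 120 N. Pads are 22 mm wide; open, the fingers measure 114 mm over their backs; the gripper's body (76 mm by 85 mm) begins 54 mm behind the grasp point. The pads swing forward as they close: fully open they stand 13 mm farther back than shut.
Start: joints at [-1.472, 0.326, -0.193, 1.052, 0, 1.437], TCP at [126.897, -535.178, 242.281] pointing down, gripper open.
Joint ranges: [-2.65, 2.65], [-0.97, 1.79], [-1.3, 1.35], [-1.93, 2.1], [-1.47, 1.37], [-3.14, 3.14]. Speed limits (rad/s): [2.57, 2.57, 3.14, 3.14, 3.14, 3.14].

INTERFACE

Orientations are given as [roll, pitch, yaw] about the fixed x, y, z axes, in that order (R = Rz(yaw) Ry(pitch) Rx(roll)).
In Python, from cell import get_obs, optics, close_job, finder gives the robot as it stands. The module is installed in compiled form; this text tells all that it offers.
- The arm moves only by the shell command python3 -m pendant 'ROWS' [OPENING] [FORCE]. ROWS is JSON, a list of rows, each a list of 2 entries, a list of its own where there are three numbers: the shift along the tool's x, y, z in cm, then the turn about the tool's z in degrees. In form: [[[x, y, z], roll], ...]. A call has 1 to 12 rows; each row is the pose to reach, as a shift and turn from the pose commanded when the call began, along the tool's axes at that moment; what a row does not reach only later rows make up. A row lasts 1/10 s, in which the tool goes at most 50 mm and 8.59 degrees, less where a joint would pass 70% of its speed; a pose out of reach is approached as far as the arm can. A call with a gripper value outside its range is refused whole. OPENING is the finger opening in cm, from 0 to 8.54, set as the call begins (- or left out, the last holds). The fingers move at their own pace and stop on an object; FORCE is the grip in N (left out, the last holds). Time passes only in rows, so rows that repeat a pose let the fingers close. It gives the time, the measured TCP pose, the force, the opening and the grip force at its end, in the units of the state.
- get_obs(): the state, without advancing time (a new reading comes with each control period).
- optics.snapshot(name): name is "scene" or "top" or "wrist"; returns the picture (420x560x3 uint8, red, green, blue); there is no depth.
- optics.calibration(name): a dict with "K" (3x3 intrinsics, pixels), "R" (3x3) and "t" (3): a world point X has camera coordinates R X + t. Camera axes: x right, y down, z forward; pixel columns grow to the right and rows downward; lengths in mm; the calibration is good to about 2 mm. A picture is of the moment at which its call begins: read the wrist's pose just before it. calibration takes no time and is no camera call; for the wrist camera it gives the pose at the moment of the call.
- close_job(): hands the job in; it is judged then, once.
Trained networks look in the newest picture that a camera, given by its name, has taken for a name from the list of things; names that differ only in an ending like _2 or _b are one class to them, and where a whole thing is asked for, a point or a joint stands for the part that bears it (a point fixed in the world has none). Each returns a list of dicts, best first, with "p" (0 to 1); they miss things now and then, are a little off and sometimes report something else, mostly with a low value. They report only what shows in the picture. A call takes as long as a camera call. They do not tell look-alikes from the thing itself.
- finder.search_frame(camera, thing): "box" ([centre column, centre row, width, height] in pixels, round what is visible of it).
- finder.cut_out(camera, thing): "pixels" (420x560 bool, what is visible of it) and "box" ([centre column, centre row, width, height] in pixels, round what is visible of it).
The state is a dict: "clock": time; "joints": joint angles; "qd": joint speeds; "effort": joint torques, N m; "tcp_pos": TCP position; "orientation": TCP orientation; "wrist_force": force on the tool from outside, world axes, zero at the start; "wrist_torque": the same for the moment, N m; "finger_gap": opening from 0.0 (shut) to 1.0 (fully open); "gripper_force": force on a finger pad.
Only numpy, scipy, OpenCV 4.12 (cv2) and the standard library are available. Lean on these libraries where they do the work, as an engineer would, in place of code of your own. Each camera call takes 0.05 s, during which the arm holds its last target. There are 200 camera calls.

## Working session

There is one attempt and no reset: what is moved stays moved. The work goes in short steps, Python scripts to look and compute and a shell command to move; the robot and the scene stay as the last step left them, time stands still between calls to the robot, and variables do not carry over. Pictures are saved under pics/ and viewed, at most 14 in all, crops included, and the job is handed in when it is done.

```bash
mkdir -p pics
cat > h.py <<'E'
import numpy as np, cv2
from cell import get_obs, optics, close_job, finder
from scipy.spatial.transform import Rotation as Ro
def snap(c,f=None):
    im=optics.snapshot(c)
    if f: cv2.imwrite('pics/'+f,im[:,:,::-1])
    return im
def back(cal,u,v,z):
    K,R,t=[np.array(cal[k],float) for k in('K','R','t')]
    d=R.T@np.linalg.solve(K,[u,v,1.]); c=-R.T@t
    return c+d*(z-c[2])/d[2]
def proj(cal,X):
    K,R,t=[np.array(cal[k],float) for k in('K','R','t')]
    p=(np.atleast_2d(X)@R.T+t)@K.T
    return p[:,:2]/p[:,2:]
def pose():
    o=get_obs(); return np.array(o['tcp_pos']),Ro.from_euler('xyz',o['orientation']).as_matrix(),o
def go(x,y,z,yaw_y=None):
    "print tool-frame shift (cm) to world xyz; yaw_y = wanted world angle (deg) of the tool y axis (mod 180)"
    p,R,o=pose(); d=R.T@(np.array([x,y,z])-p)/10
    a=None
    if yaw_y is not None:
        cur=np.degrees(np.arctan2(R[1,1],R[0,1])); a=-((yaw_y-cur+90)%180-90)
    print('shift',d.round(2),'roll',a,'j6',round(o['joints'][5],2),'t',o['clock'])
E
python3 - <<'E'
from h import *
for c in('scene','top'):
    snap(c,c+'0.png'); cal=optics.calibration(c)
    print(c,np.array(cal['K'])[0,0], (-np.array(cal['R']).T@cal['t']).round())
    for th,z in (('tin_a',40),('panel',34),('garlic',25),('button_left',60),('cam',60),('caddy',34)):
        for r in finder.search_frame(c,th):
            if r['p']>.2: print(th,round(r['p'],2),np.round(r['box']),back(cal,*r['box'][:2],z).round())
print(get_obs())
E
```

```text
scene 504.19488326600197 [-302.  365. 1081.]
tin_a 0.47 [300. 180.  15.  18.] [ 624. -238.   40.]
tin_a 0.35 [396. 204.  20.  12.] [ 390. -416.   40.]
panel 0.9 [230. 223.  73.  43.] [584.  17.  34.]
garlic 0.73 [397. 202.  19.  17.] [ 406. -437.   25.]
button_left 0.61 [192. 232.  24.  16.] [588. 127.  60.]
cam 0.47 [229. 231. 109.  72.] [539.  40.  60.]
cam 0.42 [238. 240.  13.  13.] [497.  34.  60.]
caddy 0.65 [231. 232. 107.  71.] [553.  29.  34.]
top 424.79389935962797 [ 419. -138.  992.]
tin_a 0.59 [319. 193.  17.  20.] [ 539. -223.   40.]
tin_a 0.56 [396. 193.  24.  20.] [ 538. -398.   40.]
tin_a 0.55 [352. 180.  21.  16.] [ 567. -298.   40.]
tin_a 0.52 [329. 151.  16.  20.] [ 636. -248.   40.]
panel 0.76 [214. 172.  88.  56.] [590.  14.  34.]
garlic 0.54 [413. 253.  26.  20.] [ 402. -436.   25.]
button_left 0.59 [167. 161.  28.   7.] [610. 115.  60.]
cam 0.73 [207. 206.  14.  16.] [510.  26.  60.]
caddy 0.93 [215. 179. 131.  92.] [573.  13.  34.]
{'clock': 0.7, 'joints': array([-1.47219241e+00,  3.26157914e-01, -1.92575494e-01,  1.05200647e+00,
       -6.65634856e-06,  1.43658748e+00]), 'qd': array([-0.00039938, -0.00094171, -0.00035515, -0.00133127,  0.0004103 ,
       -0.00225281]), 'effort': array([-4.90169550e-04, -4.43199420e+01,  2.62710375e+01,  8.96707679e-04,
       -2.84660018e-04,  3.38989402e-06]), 'tcp_pos': array([ 126.90088699, -535.19063632,  242.31309741]), 'orientation': array([3.14153760e+00, 1.41502896e-05, 2.32812766e-01]), 'wrist_force': array([-0.46830315,  0.18364341, -0.0305868 ]), 'wrist_torque': array([ 0.04543713, -0.03487735, -0.01030276]), 'gripper_force': 0.0, 'finger_gap': 0.9987417206269289}
```

Run:
```python
import cv2
a=cv2.imread('pics/top0.png')[120:290,130:450]
cv2.imwrite('pics/top0c.png',cv2.resize(a,(800,425),interpolation=cv2.INTER_CUBIC))
```

```text
(no output)
```

View pics/top0c.png

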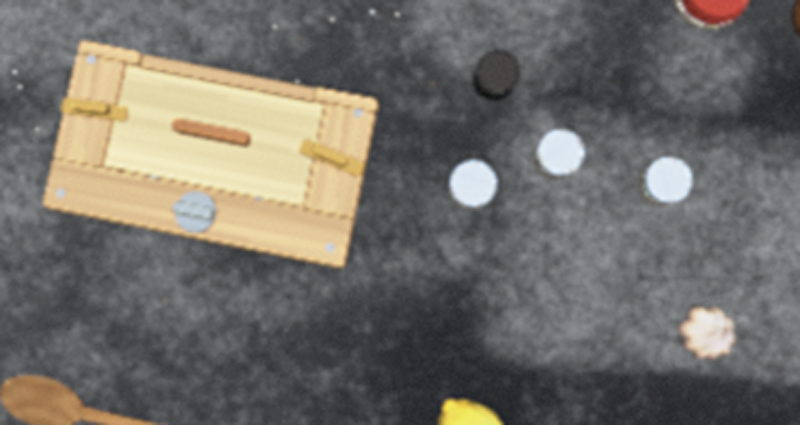

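View pics/scene0.png

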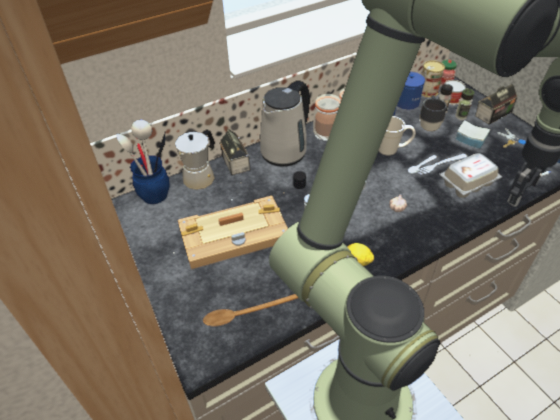

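The crop shows the caddy at upper left, with corners about (82,42), (377,102), (343,267) and (44,207). Three bright tins lie at (473,183), (561,152) and (669,180). The black decoy is at (496,74) and the garlic at (708,332). I'll fit the caddy pose next.

Run:
```python
from h import *
from scipy.optimize import least_squares
cal=optics.calibration('top')
P=np.array([[82,42],[377,102],[343,267],[44,207]])/2.5+[130,120]
C=np.array([[62,140],[62,-140],[-95,-140],[-95,140]])
W=np.array([back(cal,*p,34)[:2] for p in P])
def T(q,c): 
    a=q[2]; return c@np.array([[np.cos(a),np.sin(a)],[-np.sin(a),np.cos(a)]])+q[:2]
r=least_squares(lambda q:(T(q,C)-W).ravel(),[580,10,-.2]); print(r.x,r.fun.round(1),np.degrees(r.x[2]))
for n,c in(('bl',[0,110]),('br',[0,-110]),('cam',[-73,0])): print(n,T(r.x,np.array([c])).round())
for u,v in((473,183),(561,152),(669,180),(496,74)): print('tin',back(cal,u/2.5+130,v/2.5+120,40).round())
print('garlic',back(cal,708/2.5+130,332/2.5+120,25).round())
x,y=r.x[:2]
go(x,y,330,np.degrees(r.x[2])+90)
p,R,o=pose();print(R.round(2)); w=optics.calibration('wrist');print('wristcam in tool',R.T@(-np.array(w['R']).T@w['t']-p), (w['R']@R).round(2), w['K'][0][0])
```

```text
[ 5.84300038e+02  1.01069846e+01 -2.09964271e-01] [ 0.9  1.2  1.1 -1.7 -1.7 -1.  -0.3  1.5] -12.030066575459715
bl [[607. 118.]]
br [[561. -97.]]
cam [[513.  25.]]
tin [ 538. -224.   40.]
tin [ 566. -304.   40.]
tin [ 539. -401.   40.]
tin [ 638. -247.   40.]
garlic [ 402. -436.   25.]
shift [ 57.09 -42.51  -8.77] roll 25.36925552453556 j6 1.44 t 0.7
[[ 0.97  0.23 -0.  ]
 [ 0.23 -0.97 -0.  ]
 [-0.    0.   -1.  ]]
wristcam in tool [  65.58841652   -0.98618647 -130.66989403] [[-0.    1.    0.  ]
 [-0.97 -0.   -0.26]
 [-0.26 -0.    0.97]] 295.9449400609411
```

```bash
python3 -m pendant '[[[5,-3.7,-1],2],[[10,-7.5,-2],5],[[15,-11,-3],8],[[20,-15,-4],12],[[25,-18.5,-5],15],[[30,-22,-6],18],[[33,-25,-7],20],[[37,-28,-8],22],[[40,-30,-8.7],25],[[40,-30,-8.7],25.4]]' 8.54 40
python3 - <<'E'
from h import *
go(584,10,330,78)
E
```

```text
clock: 1.7
tcp_pos: [443.1, -155.0, 328.6]
orientation: [3.141, -0.001, -0.211]
wrist_force: [0.0, -0.7, 0.2]
finger_gap: 0.999
gripper_force: 0.0
shift [ 10.32 -19.09  -0.14] roll -0.11411047672470431 j6 2.86 t 1.7
```

```bash
python3 -m pendant '[[[3,-5,0],-8],[[5,-9,0],-16],[[7,-13,0],-24],[[9,-17,0],-32],[[10.3,-19,0],-40],[[10.3,-19,0],-48],[[10.3,-19,0],-56],[[10.3,-19,0],-64],[[10.3,-19,0],-72],[[10.3,-19,0],-80],[[10.3,-19,0],-88],[[10.3,-19,0],-90]]'
python3 -m pendant '[[[0,0,0],-8],[[0,0,0],-16],[[0,0,0],-24],[[0,0,0],-32],[[0,0,0],-40],[[0,0,0],-48],[[0,0,0],-56],[[0,0,0],-64],[[0,0,0],-72],[[0,0,0],-80],[[0,0,0],-88],[[0,0,0],-90]]'
python3 - <<'E'
from h import *
go(584,10,330,78)
cal=optics.calibration('wrist'); im=snap('wrist','w1.png')
for th,z in (('panel',34),('button_left',62),('cam',62)):
    for r in finder.search_frame('wrist',th):
        if r['p']>.2: print(th,round(r['p'],2),np.round(r['box']),back(cal,*r['box'][:2],z).round())
a=-.21; c,s=np.cos(a),np.sin(a)
def L(x,y,z): return [584.3+c*x-s*y,10.1+s*x+c*y,z]
for n,X in (('bl',L(0,110,62)),('br',L(0,-110,62)),('cam',L(-73,0,62)),('panel handle',L(0,0,58)),('c',L(62,140,34)),('c',L(-95,140,34)),('c',L(62,-140,34)),('c',L(-95,-140,34))): print(n,proj(cal,X).round())
E
```

```text
clock: 2.9
tcp_pos: [582.5, 7.6, 327.8]
orientation: [-3.142, -0.0, 1.363]
wrist_force: [-0.1, -0.2, -0.5]
finger_gap: 1.004
gripper_force: 0.0
clock: 4.1
tcp_pos: [582.5, 7.5, 327.8]
orientation: [3.142, -0.0, 2.934]
wrist_force: [0.4, 0.7, -0.7]
finger_gap: 1.001
gripper_force: 0.0
shift [-0.1   0.27 -0.22] roll 0.11686185724424547 j6 0.09 t 4.1
panel 0.92 [283. 180. 127.  69.] [587.  15.  34.]
button_left 0.76 [360. 180.  47.  12.] [604. 117.  62.]
cam 0.61 [284. 128.  27.  30.] [517.  30.  62.]
bl [[361. 182.]]
br [[198. 181.]]
cam [[280. 125.]]
panel handle [[280. 181.]]
c [[373. 220.]]
c [[383. 109.]]
c [[186. 219.]]
c [[177. 109.]]
```

View pics/w1.png

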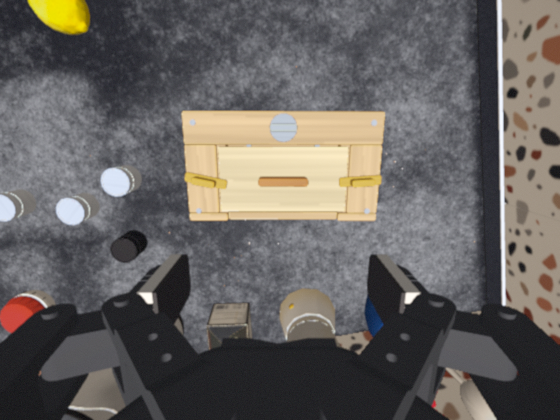

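The view is square to the caddy. It spans about (183,112) to (383,112) along the front, with buttons near (206,182) and (360,181), the cam at (283,127) and the handle at (283,182). All agree with the fit within a few mm, so I'll refine with a zoom.

Run:
```python
import cv2
a=cv2.imread('pics/w1.png')[100:230,175:392]
cv2.imwrite('pics/w1c.png',cv2.resize(a,None,fx=3.6,fy=3.6,interpolation=cv2.INTER_CUBIC))
```

```text
(no output)
```

View pics/w1c.png

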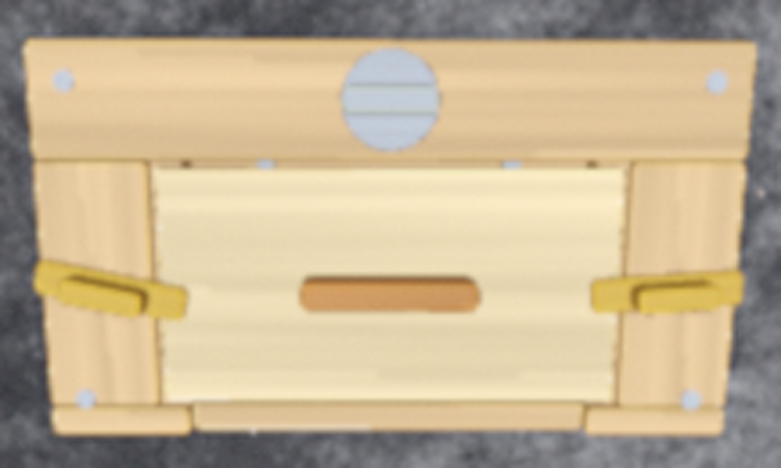

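The zoom shows the left button at about +0.05 and the right at about −0.16. The cam fin lies along the caddy's y. I'll fit on these corners.

Run:
```python
from h import *
from scipy.optimize import least_squares
cal=optics.calibration('wrist')
px=lambda p: np.array(p)/3.6+[174.6,99.6]
obs=[((62,140,34),(53,434)),((62,-140,34),(722,432)),((-95,140,34),(755,42)),((-95,-140,34),(24,40))]
obs[0]=((62,140,34),(722,433)); obs[1]=((62,-140,34),(53,434))
obs+=[((47,92,34),(613,401)),((47,-92,34),(163,401)),((-47,92,34),(626,168)),((-47,-92,34),(153,168)),((0,35,58),(480,294)),((0,-35,58),(300,294)),((-73,0,44),(390,99))]
X=np.array([o[0] for o in obs],float); U=np.array([px(o[1]) for o in obs])
def T(q):
    c,s=np.cos(q[2]),np.sin(q[2]); return np.c_[q[0]+c*X[:,0]-s*X[:,1],q[1]+s*X[:,0]+c*X[:,1],X[:,2]+q[3]]
f=lambda q:(proj(cal,T(q))-U).ravel()
for w in (0,1):
    g=f if w else (lambda q:f(np.r_[q[:3],0]))
    r=least_squares(g,[584,10,-.21,0][:3+w],loss='soft_l1',x_scale=[1,1,.01,1][:3+w]); print(r.x,r.fun.reshape(-1,2).round(1).tolist())
for n,pp in (('bl',[(592,296),(742,288)]),('br',[(35,278),(186,302)])):
    a,b=[back(cal,*px(p),44) for p in pp]; d=b-a; print(n,(a+b)/2,np.arctan2(-d[0],d[1]))
```

```text
[ 5.86810996e+02  1.39502301e+01 -2.12194872e-01] [[0.6, 0.6], [-0.3, 0.2], [1.3, -1.0], [-1.2, -0.6], [-0.6, -0.2], [0.7, -0.2], [-0.3, -0.0], [0.1, -0.1], [0.5, 1.0], [-0.7, 1.0], [-0.0, -0.2]]
[ 5.87073978e+02  1.39130882e+01 -2.12232742e-01 -2.58765603e+00] [[0.0, 0.3], [0.2, -0.1], [0.7, -0.6], [-0.5, -0.2], [-0.9, -0.4], [1.0, -0.5], [-0.7, 0.1], [0.5, -0.0], [0.3, 0.9], [-0.6, 0.8], [-0.0, 0.0]]
bl [609.91924344 120.54117407  44.        ] -0.15755947815720814
br [563.3355848  -92.69114954  44.        ] -0.3720651071072093
```

```bash
cat >> h.py <<'E'
Q=[586.5,13.2,-.212]
def L(x,y,z=0,q=None):
    q=q or Q; c,s=np.cos(q[2]),np.sin(q[2]); return [q[0]+c*x-s*y,q[1]+s*x+c*y,z]
E
python3 -c "
from h import *
go(*L(0,110,170),-9)"
```

```text
shift [-0.28 11.64 15.78] roll 86.88789607507987 j6 0.1 t 4.3
```

```bash
python3 -m pendant '[[[0,3,4],8],[[0,6,8],16],[[0,9,12],24],[[-0.3,11.6,15.8],32],[[-0.3,11.6,15.8],40],[[-0.3,11.6,15.8],48],[[-0.3,11.6,15.8],56],[[-0.3,11.6,15.8],64],[[-0.3,11.6,15.8],72],[[-0.3,11.6,15.8],80],[[-0.3,11.6,15.8],86.9],[[-0.3,11.6,15.8],86.9]]' 4
python3 - <<'E'
from h import *
go(*L(0,110,58),-9)
cal=optics.calibration('wrist'); im=snap('wrist','w2.png')
for r in finder.cut_out('wrist','button_left'):
    print(round(r['p'],2),np.round(r['box']))
    m=r['pixels']; print(cv2.minAreaRect(cv2.findNonZero(m.astype(np.uint8))))
print(proj(cal,[L(0,110,62),L(0,110,44),L(0,140,44),L(0,80,44)]).round())
E
```

```text
clock: 5.5
tcp_pos: [609.7, 120.4, 169.8]
orientation: [-3.142, -0.0, 1.414]
wrist_force: [0.5, -0.7, -0.3]
finger_gap: 0.471
gripper_force: 0.0
shift [ 3.000e-02 -1.000e-02  1.118e+01] roll 0.021138068131108412 j6 1.8 t 5.5
0.69 [280. 204.  20.  63.]
((278.5, 203.5), (63.0, 15.0), 90.0)
[[278. 212.]
 [278. 207.]
 [280. 173.]
 [277. 238.]]
```

View pics/w2.png

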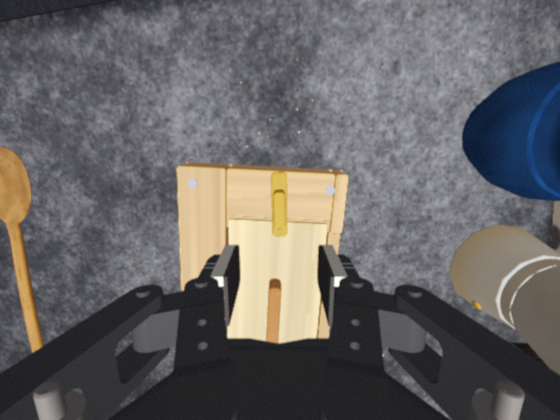

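The bar runs from (279,172) to (280,236), within 2 px of prediction. I'll descend and grip.

```bash
python3 -m pendant '[[[0,0,4],0],[[0,0,8],0],[[0,0,10],0],[[0,0,11.1],0],[[0,0,11.1],0],[[0,0,11.1],0]]' 3.5
python3 -m pendant '[[[0,0,0],0],[[0,0,0],0],[[0,0,0],0],[[0,0,0],0],[[0,0,0],0],[[0,0,0],0]]' 0 50
```

```text
clock: 6.2
tcp_pos: [610.5, 120.4, 59.8]
orientation: [3.14, -0.0, 1.415]
wrist_force: [-0.2, -0.2, 0.1]
finger_gap: 0.417
gripper_force: 0.0
clock: 6.8
tcp_pos: [610.3, 120.6, 60.6]
orientation: [3.14, -0.001, 1.415]
wrist_force: [-2.0, -0.0, 5.6]
finger_gap: 0.098
gripper_force: 49.6
```

```bash
python3 -m pendant '[[[0,0,0],-8],[[0,0,0],-16],[[0,0,0],-24],[[0,0,0],-32],[[0,0,0],-40],[[0,0,0],-48],[[0,0,0],-56],[[0,0,0],-64],[[0,0,0],-72],[[0,0,0],-80],[[0,0,0],-87],[[0,0,0],-87]]'
python3 -m pendant '[[[0,0,0],0],[[0,0,0],0],[[0,0,0],0],[[0,0,-2],0],[[0,0,-6],0],[[0,0,-11],0]]' 4
python3 - <<'E'
from h import *
go(*L(0,-110,170),-21.3)
cal=optics.calibration('wrist'); im=snap('wrist','w3.png')
for r in finder.cut_out('wrist','button_left'):
    m=r['pixels']; print(round(r['p'],2),np.round(r['box']),cv2.minAreaRect(cv2.findNonZero(m.astype(np.uint8))))
print(proj(cal,[L(0,110,44),L(-30,110,44),L(30,110,44)]).round())
E
```

```text
clock: 8.0
tcp_pos: [610.0, 120.4, 60.6]
orientation: [3.141, 0.001, 2.935]
wrist_force: [-3.1, -0.3, 5.1]
finger_gap: 0.096
gripper_force: 49.7
clock: 8.6
tcp_pos: [607.9, 120.2, 167.8]
orientation: [-3.14, -0.005, 2.933]
wrist_force: [0.9, -0.4, 0.4]
finger_gap: 0.469
gripper_force: 0.0
shift [ -0.09 -21.91  -0.19] roll -80.66838893373836 j6 0.29 t 8.6
0.71 [279. 207.  18.  65.] ((279.5, 207.0), (64.0, 15.0), 90.0)
[[278. 209.]
 [279. 176.]
 [278. 241.]]
```

```bash
python3 -m pendant '[[[0,-4,0],-8],[[0,-8,0],-16],[[0,-12,0],-24],[[0,-16,0],-32],[[0,-20,0],-40],[[-0.1,-21.9,0],-48],[[-0.1,-21.9,0],-56],[[-0.1,-21.9,0],-64],[[-0.1,-21.9,0],-72],[[-0.1,-21.9,0],-80.7],[[-0.1,-21.9,0],-80.7]]'
python3 - <<'E'
from h import *
go(*L(0,-110,60),-21.3)
cal=optics.calibration('wrist'); im=snap('wrist','w4.png')
for r in finder.cut_out('wrist','button_right'):
    m=r['pixels']; print(round(r['p'],2),np.round(r['box']),cv2.minAreaRect(cv2.findNonZero(m.astype(np.uint8))))
b=-.16
print(proj(cal,[L(0,-110,44),L(-30*np.sin(b),-110+30*np.cos(b),44),L(30*np.sin(b),-110-30*np.cos(b),44)]).round())
E
```

```text
clock: 9.8
tcp_pos: [565.2, -94.2, 168.5]
orientation: [3.141, 0.0, -1.942]
wrist_force: [-0.1, 0.1, -0.7]
finger_gap: 0.466
gripper_force: 0.0
shift [ 0.08  0.16 10.85] roll 0.019220413557491156 j6 -1.49 t 9.8
0.95 [281. 204.  16.  69.] ((278.5986328125, 202.9842529296875), (16.751829147338867, 64.34269714355469), 2.2457425594329834)
0.17 [190.   1.  22.   2.] ((190.0, 1.5), (3.0, 20.0), 90.0)
[[280. 204.]
 [280. 236.]
 [280. 171.]]
```

```bash
python3 -m pendant '[[[0,0.1,4],0],[[0.1,0.1,8],0],[[0.1,0.1,10],0],[[0.1,0.1,10.8],0],[[0.1,0.1,10.8],0],[[0.1,0.1,10.8],0]]' 3.5
python3 -m pendant '[[[0,0,0],0],[[0,0,0],0],[[0,0,0],0],[[0,0,0],0],[[0,0,0],0],[[0,0,0],0]]' 0 50
python3 -m pendant '[[[0,0,0],8],[[0,0,0],16],[[0,0,0],24],[[0,0,0],32],[[0,0,0],40],[[0,0,0],48],[[0,0,0],56],[[0,0,0],64],[[0,0,0],72],[[0,0,0],81],[[0,0,0],81]]'
python3 -m pendant '[[[0,0,0],0],[[0,0,0],0],[[0,0,0],0],[[0,0,-2],0],[[0,0,-6],0],[[0,0,-11],0],[[0,0,-11],0]]' 4
python3 - <<'E'
from h import *
cal=optics.calibration('wrist'); im=snap('wrist','w5.png')
for r in finder.cut_out('wrist','button_right'):
    m=r['pixels']; print(round(r['p'],2),np.round(r['box']),cv2.minAreaRect(cv2.findNonZero(m.astype(np.uint8))))
print(proj(cal,[L(0,-110,44),L(-30,-110,44),L(30,-110,44)]).round())
go(*L(0,0,150),-12.16)
E
```

```text
clock: 10.5
tcp_pos: [564.9, -94.9, 61.9]
orientation: [-3.14, 0.0, -1.943]
wrist_force: [-0.4, -0.5, 0.7]
finger_gap: 0.414
gripper_force: 0.0
clock: 11.1
tcp_pos: [564.5, -94.9, 62.4]
orientation: [-3.14, -0.0, -1.942]
wrist_force: [-1.7, 1.0, 5.0]
finger_gap: 0.1
gripper_force: 49.3
clock: 12.2
tcp_pos: [564.5, -94.8, 62.4]
orientation: [-3.141, 0.002, 2.925]
wrist_force: [-1.5, 0.4, 5.2]
finger_gap: 0.095
gripper_force: 49.3
clock: 12.9
tcp_pos: [568.3, -95.9, 177.6]
orientation: [-3.141, 0.012, 2.928]
wrist_force: [0.4, -0.9, 0.5]
finger_gap: 0.466
gripper_force: 0.0
0.97 [280. 196.  16.  64.] ((279.0, 195.5), (63.0, 16.0), 90.0)
[[278. 197.]
 [278. 164.]
 [278. 228.]]
shift [ 0.22 11.03  2.23] roll 89.90087244395049 j6 -0.08 t 13.0
```

Run:
```python
from h import *
c=optics.calibration('top'); s=optics.calibration('scene')
for u,v in((40,375),(40,400),(155,425),(470,400),(445,405)): print(back(c,u/2.5+130,v/2.5+120,15).round())
for u,v in((218,318),(297,297),(346,252),(205,316)): print('s',back(s,u,v,10).round())
print(L(-95,140),L(-95,0),L(-95,-140))
im=snap('top','top1.png')
```

```text
[369. 172.  15.]
[346. 172.  15.]
[323.  67.  15.]
[ 343. -220.   15.]
[ 338. -197.   15.]
s [344. 176.  10.]
s [293. -19.  10.]
s [ 344. -208.   10.]
s [366. 200.  10.]
[np.float64(523.085032364842), np.float64(170.0551621076969), 0] [np.float64(493.6268562815836), np.float64(33.18947662792539), 0] [np.float64(464.16868019832515), np.float64(-103.67620885184613), 0]
```

View pics/top1.png

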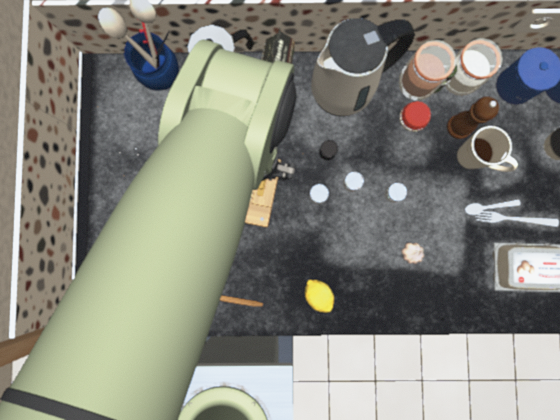

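The top view shows clear worktop in front of the caddy: the spoon handle ends at (262,304) and the lemon is at (320,296). The panel goes there. Next I grip its handle.

```bash
sed -i 's/^Q=.*/Q=[587.1,13.1,-.212]/' h.py; python3 -m pendant '[[[0,4,0],8],[[0.1,8,0],16],[[0.2,11,0],24],[[0.2,11,0],32],[[0.2,11,0],40],[[0.2,11,0],48],[[0.2,11,0],56],[[0.2,11,0],64],[[0.2,11,0],72],[[0.2,11,2],80],[[0.2,11,2.2],88],[[0.2,11,2.2],90]]'
python3 - <<'E'
from h import *
go(*L(0,0,50),-12.16)
cal=optics.calibration('wrist'); im=snap('wrist','w6.png')
print(proj(cal,[L(0,35,58),L(0,-35,58),L(0,0,58)]).round())
a=im[100:380,180:380]; cv2.imwrite('pics/w6c.png',cv2.resize(a[:,:,::-1],None,fx=2,fy=2))
E
```

```text
clock: 14.25
tcp_pos: [583.2, 13.5, 145.7]
orientation: [-3.136, 0.001, 1.354]
wrist_force: [-0.3, 0.2, -0.2]
finger_gap: 0.468
gripper_force: 0.0
shift [0.06 0.44 9.57] roll -0.2829863107113084 j6 1.68 t 14.25
[[284. 174.]
 [284. 261.]
 [284. 219.]]
```

View pics/w6c.png

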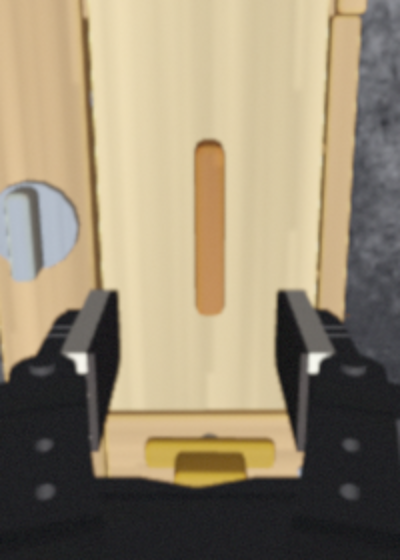

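The handle is at column 284, rows 170–257, matching prediction, and the right button lies clear of the insert.

```bash
python3 -m pendant '[[[0.1,0.4,3],0],[[0.2,0.4,6],0],[[0.2,0.4,8.5],0],[[0.2,0.4,9.5],0],[[0.2,0.4,9.5],0],[[0.2,0.4,9.5],0]]' 3.5
python3 -m pendant '[[[0,0,0],0],[[0,0,0],0],[[0,0,0],0],[[0,0,0],0],[[0,0,0],0],[[0,0,0],0]]' 0 80
python3 -m pendant '[[[0,0,-0.5],0],[[0,0,-1],0],[[0,0,-1.5],0],[[0,0,-2.5],0],[[0,0,-4],0],[[0,0,-5.5],0],[[0,0,-5.5],0],[[0,0,-5.5],0]]'
python3 - <<'E'
from h import *
p,R,o=pose(); print(o['wrist_torque'])
go(*L(-165,-60,105),-12.16)
E
```

```text
clock: 14.9
tcp_pos: [589.9, 14.3, 54.1]
orientation: [3.142, 0.0, 1.357]
wrist_force: [0.7, -0.6, -0.1]
finger_gap: 0.41
gripper_force: 0.0
clock: 15.5
tcp_pos: [590.6, 14.3, 55.4]
orientation: [3.139, -0.0, 1.357]
wrist_force: [-2.2, 0.2, 5.8]
finger_gap: 0.117
gripper_force: 80.5
clock: 16.3
tcp_pos: [590.0, 14.3, 109.2]
orientation: [3.141, -0.0, 1.357]
wrist_force: [0.0, -0.0, -0.9]
finger_gap: 0.117
gripper_force: 79.5
[ 0.00555889 -0.00869311  0.02153853]
shift [ -6.21 -16.75   0.4 ] roll -0.10358868787960773 j6 1.68 t 16.3
```

```bash
python3 -m pendant '[[[-1,-2.5,0],0],[[-2,-5,0],0],[[-3,-8,0],0],[[-4,-11,0],0],[[-5,-14,0],0],[[-6,-16,0],0],[[-6.2,-16.8,0],0],[[-6.2,-16.8,0],0]]'
python3 -m pendant '[[[0,0,2],0],[[0,0,4],0],[[0,0,6],0],[[0,0,7],0],[[0,0,7],0],[[0,0,7],0]]'
```

```text
clock: 17.1
tcp_pos: [411.4, -10.4, 108.5]
orientation: [-3.14, -0.0, 1.356]
wrist_force: [0.2, -0.4, -1.2]
finger_gap: 0.12
gripper_force: 51.0
clock: 17.7
tcp_pos: [413.1, -10.6, 39.0]
orientation: [3.141, -0.0, 1.357]
wrist_force: [0.7, -1.0, -0.4]
finger_gap: 0.114
gripper_force: 82.8
```

```bash
python3 -m pendant '[[[0,0,0.4],0],[[0,0,0.8],0],[[0,0,1.0],0],[[0,0,1.0],0],[[0,0,1.0],0]]'
python3 - <<'E'
from h import *
im=snap('wrist','w7.png'); cv2.imwrite('pics/w7c.png',im[:,:,::-1])
E
```

```text
clock: 18.2
tcp_pos: [412.4, -10.5, 28.9]
orientation: [3.142, -0.0, 1.357]
wrist_force: [0.2, 0.2, -0.9]
finger_gap: 0.113
gripper_force: 82.9
```

View pics/w7c.png

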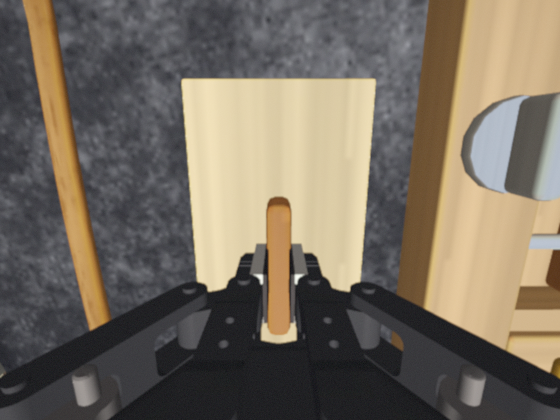

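The panel is held level, clear of the caddy (right) and the spoon (left). I'll set it down and release.

```bash
python3 -m pendant '[[[0,0,0.1],0],[[0,0,0.2],0],[[0,0,0.2],0]]'; python3 -m pendant '[[[0,0,0],0],[[0,0,0],0],[[0,0,0],0],[[0,0,-2],0],[[0,0,-6],0],[[0,0,-11],0],[[0,0,-16],0],[[0,0,-21],0],[[0,0,-21],0]]' 3
python3 -c "
from h import *
go(500,-300,300,78)"
```

```text
clock: 18.55
tcp_pos: [412.5, -10.6, 27.4]
orientation: [3.141, 0.0, 1.357]
wrist_force: [-2.2, -0.2, 7.5]
finger_gap: 0.114
gripper_force: 84.2
clock: 19.45
tcp_pos: [416.2, -11.3, 243.1]
orientation: [3.13, -0.0, 1.357]
wrist_force: [0.8, -0.8, 0.6]
finger_gap: 0.352
gripper_force: 0.0
shift [-26.43  14.38  -5.53] roll 89.74410005342295 j6 1.58 t 19.45
```

```bash
python3 -c "
from h import *
go(550,-300,300,-12.16)"
```

```text
shift [-25.37  19.27  -5.48] roll -0.09589994657704892 j6 1.58 t 19.45
```

```bash
python3 -m pendant '[[[-3,2.5,-1],0],[[-7,5,-2],0],[[-11,8,-3],0],[[-15,11,-4],0],[[-19,14,-5],0],[[-23,17,-5.5],0],[[-25.4,19.3,-5.5],0],[[-25.4,19.3,-5.5],0],[[-25.4,19.3,-5.5],0]]' 6.5
cat > tins.py <<'E'
from h import *
def tins(c='wrist',f=None):
    cal=optics.calibration(c); im=snap(c,f); out=[]
    C=-np.array(cal['R']).T@np.array(cal['t'])
    for r in finder.cut_out(c,'tin_a'):
        if r['p']<.25: continue
        m=r['pixels']; g=np.median(im[m],axis=0).astype(int)
        # fit upright cylinder silhouette centre to mask: match the mask's centroid
        x,y=[m.nonzero()[k].mean() for k in(1,0)]
        from scipy.optimize import least_squares
        th=np.linspace(0,2*np.pi,60)
        ring=np.c_[20.5*np.cos(th),20.5*np.sin(th)]
        def cen(q):
            pts=np.r_[np.c_[ring+q,np.full(60,0.)],np.c_[ring+q,np.full(60,40.)]]
            h=cv2.convexHull(proj(cal,pts).astype(np.float32)); M=cv2.moments(h)
            return [M['m10']/M['m00']-x,M['m01']/M['m00']-y],cv2.contourArea(h)
        q=least_squares(lambda q:cen(q)[0],back(cal,x,y,20)[:2],diff_step=1e-3).x
        out.append((q.round(1),round(r['p'],2),g.tolist(),m.sum(),round(cen(q)[1]),(round(x),round(y))))
    return out
if __name__=='__main__':
    import sys
    for t in tins(*sys.argv[1:]): print(*t)
E
python3 tins.py wrist w8.png; python3 tins.py top
```

```text
clock: 20.35
tcp_pos: [546.5, -299.9, 290.0]
orientation: [-3.139, -0.001, 1.356]
wrist_force: [-0.7, 0.1, 0.3]
finger_gap: 0.762
gripper_force: 0.0
[ 642.3 -246.2] 0.88 [75, 71, 73] 972 1029 (343, 125)
[ 540.2 -221.6] 0.87 [211, 222, 239] 878 903 (261, 123)
[ 541.9 -398.1] 0.58 [210, 220, 238] 830 888 (290, 248)
[ 567.9 -301.1] 0.55 [211, 222, 239] 843 861 (295, 179)
[ 539.  -222.8] 0.74 [222, 232, 241] 272 294 (318, 194)
[ 642.2 -247. ] 0.7 [69, 67, 66] 292 317 (328, 150)
```

View pics/w8.png

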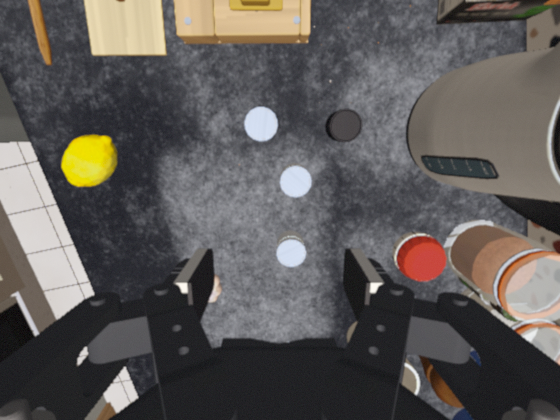

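All three tins stand upright, seen at (261,123), (295,180) and (291,250). Wrist and top views agree to about 2 mm. I'll take the nearest tin first.

```bash
python3 -c "
from h import *
go(540,-222,120,-12.16)"
```

```text
shift [ 7.32 -2.25 17.2 ] roll -0.030282639105564613 j6 1.17 t 20.55
```

```bash
python3 -m pendant '[[[2,-0.5,4],0],[[4,-1,8],0],[[6,-2,12],0],[[7.3,-2.2,15],0],[[7.3,-2.2,16.5],0],[[7.3,-2.2,16.5],0]]' 6.5
python3 tins.py wrist w9.png;python3 -c "
from h import *
go(540,-222,35,-12.16)
print(proj(optics.calibration('wrist'),[540,-222,40]))"
```

```text
clock: 21.15
tcp_pos: [539.2, -221.3, 125.0]
orientation: [-3.137, -0.001, 1.359]
wrist_force: [-0.3, -0.7, -0.1]
finger_gap: 0.76
gripper_force: 0.0
[ 642.2 -245.9] 0.88 [57, 54, 56] 2990 3138 (410, 218)
[ 565.5 -300.5] 0.72 [209, 219, 236] 2285 2667 (328, 294)
[ 540.4 -221.4] 0.66 [212, 222, 240] 2448 2562 (281, 216)
shift [ 0.11 -0.16  9.28] roll -0.05655552598213376 j6 1.27 t 21.25
[[276.63766423 218.23025275]]
```

```bash
python3 -m pendant '[[[0,0.1,3],0],[[0,0.1,6],0],[[0,0.1,8.5],0],[[0,0.1,9.2],0],[[0,0.1,9.2],0]]' 6.5
python3 -m pendant '[[[0,0,0],0],[[0,0,0],0],[[0,0,0],0],[[0,0,0],0],[[0,0,0],0],[[0,0,0],0]]' 3.5 60
python3 -m pendant '[[[0,0,-1],0],[[0,0,-3],0],[[0,0,-6],0],[[0,0,-9.5],0],[[0,0,-9.5],0],[[0,0,-9.5],0]]'
python3 -c "
from h import *
go(*L(24,57,133),-12.16)"
```

```text
clock: 21.75
tcp_pos: [542.1, -224.2, 35.2]
orientation: [-3.142, -0.0, 1.357]
wrist_force: [-0.2, 0.7, -0.0]
finger_gap: 0.758
gripper_force: 0.0
clock: 22.35
tcp_pos: [543.3, -224.8, 37.2]
orientation: [3.138, 0.001, 1.357]
wrist_force: [-0.5, -0.4, 5.3]
finger_gap: 0.45
gripper_force: 59.5
clock: 22.95
tcp_pos: [542.9, -224.4, 131.6]
orientation: [3.138, 0.001, 1.357]
wrist_force: [0.4, -1.1, -1.8]
finger_gap: 0.45
gripper_force: 60.5
shift [29.85  1.67 -0.16] roll -0.09824182103410806 j6 1.27 t 22.95
```

```bash
python3 -m pendant '[[[4,0.2,0],0],[[8,0.4,0],0],[[12,0.6,0],0],[[16,0.8,0],0],[[20,1,0],0],[[24,1.3,0],0],[[28,1.6,0],0],[[29.6,1.7,0],0],[[29.6,1.7,0],0],[[29.6,1.7,0],0]]'
python3 - <<'E'
from h import *
go(*L(24,57,60),-12.16)
cal=optics.calibration('wrist'); snap('wrist','w10.png')
print(proj(cal,[L(50,57+25.5,26),L(50,57-25.5,26),L(50,28.5-3,26),L(-2.5,80,26),L(-2.5,-80,26),L(-95,140,34),L(62,140,34)]).round().tolist())
E
```

```text
clock: 23.95
tcp_pos: [620.6, 61.2, 128.8]
orientation: [-3.14, 0.001, 1.357]
wrist_force: [0.6, -0.7, -1.7]
finger_gap: 0.455
gripper_force: 60.5
shift [0.3  0.15 6.88] roll -0.0961530531454855 j6 1.77 t 23.95
[[313.0, 180.0], [312.0, 240.0], [311.0, 247.0], [247.0, 183.0], [252.0, 352.0], [115.0, 102.0], [334.0, 102.0]]
```

View pics/w10.png

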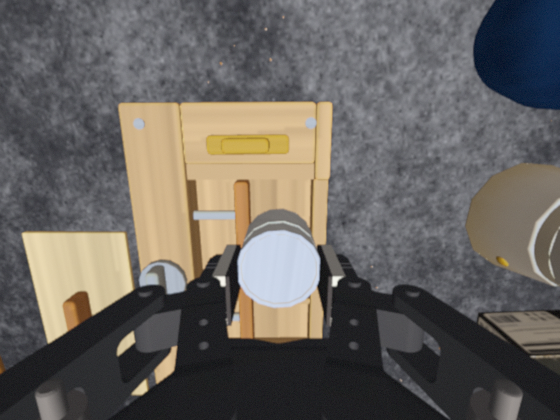

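The tin is held over the left pocket, and the caddy corners at (120,103) and (331,102) match within a few px. I'll check where the tin's top centre at (279,265) really lies.

Run:
```python
from h import *
cal=optics.calibration('wrist')
X=back(cal,279,266,131.6); p,R,o=pose(); print(X,p,R.T@(X-p)); print((R.T@(np.array(L(24,57,0))-X))/10)
```

```text
[621.64594604  65.04433679 131.6       ] [620.67372993  60.61218294 129.07364481] [ 4.53488143e+00  3.78787240e-04 -2.53110900e+00]
[-0.09091434  0.13645351 13.15990667]
```

```bash
python3 -m pendant '[[[-0.05,0.15,2],0],[[-0.05,0.15,4],0],[[-0.05,0.15,6],0],[[-0.05,0.15,7.5],0],[[-0.05,0.15,8],0],[[-0.05,0.15,8.4],0],[[-0.05,0.15,8.6],0],[[-0.05,0.15,8.6],0]]'
```

```text
clock: 24.8
tcp_pos: [623.2, 60.5, 44.3]
orientation: [3.141, -0.0, 1.356]
wrist_force: [-0.2, 0.2, -1.3]
finger_gap: 0.449
gripper_force: 60.5
```

```bash
python3 -m pendant '[[[0,0,0.1],0],[[0,0,0.2],0],[[0,0,0.25],0],[[0,0,0.25],0]]'; python3 -m pendant '[[[0,0,0],0],[[0,0,0],0],[[0,0,0],0],[[0,0,-3],0],[[0,0,-6],0],[[0,0,-10],0],[[0,0,-10],0]]' 5.8
python3 - <<'E'
from h import *
from tins import tins
for t in tins('wrist','w11.png'): print(t)
cal=optics.calibration('wrist'); print(proj(cal,L(24,57,44)))
go(567,-301,155,-12.16)
E
```

```text
clock: 25.2
tcp_pos: [622.8, 61.0, 41.4]
orientation: [3.142, -0.0, 1.357]
wrist_force: [-0.6, -0.8, -1.5]
finger_gap: 0.449
gripper_force: 60.5
clock: 25.9
tcp_pos: [626.8, 60.9, 147.5]
orientation: [3.132, -0.002, 1.357]
wrist_force: [1.7, 0.1, 0.8]
finger_gap: 0.678
gripper_force: 0.0
(array([622.8,  62.5]), 0.75, [207, 217, 235], np.int64(2136), 2121, (272, 208))
[[276.03125735 212.61580165]]
shift [-36.57   2.14  -1.24] roll -0.1002299892881382 j6 1.76 t 26.0
```

```bash
python3 -m pendant '[[[-4,0.2,0],0],[[-8,0.4,0],0],[[-12,0.6,0],0],[[-16,0.8,0],0],[[-20,1,0],0],[[-24,1.2,0],0],[[-28,1.5,0],0],[[-32,1.8,0],0],[[-35,2,0],0],[[-36.5,2.1,1],0],[[-36.5,2.1,2],0],[[-36.5,2.1,2],0]]' 6.5
python3 tins.py wrist;python3 -c "
from h import *
go(567,-301,35,-12.16)"
```

```text
clock: 27.2
tcp_pos: [564.1, -298.0, 118.0]
orientation: [-3.136, -0.003, 1.357]
wrist_force: [-0.7, 1.5, 0.2]
finger_gap: 0.761
gripper_force: 0.0
[ 567.7 -301.2] 0.96 [249, 255, 255] 2651 2731 (285, 222)
[ 642.2 -246.2] 0.91 [94, 89, 91] 3258 3448 (371, 129)
[ 543.9 -389. ] 0.83 [186, 186, 187] 1841 2777 (279, 320)
shift [-0.28  0.24  8.51] roll 0.01062671934339221 j6 1.18 t 27.3
```

```bash
python3 -m pendant '[[[0,0.1,3],0],[[0,0.1,6],0],[[0,0.1,7.8],0],[[0,0.1,8.4],0],[[0,0.1,8.4],0]]' 6.5
python3 -m pendant '[[[0,0,0],0],[[0,0,0],0],[[0,0,0],0],[[0,0,0],0],[[0,0,0],0],[[0,0,0],0]]' 3.5 60
python3 -m pendant '[[[0,0,-1],0],[[0,0,-3],0],[[0,0,-6],0],[[0,0,-9.5],0],[[0,0,-9.5],0],[[0,0,-9.5],0]]'
python3 -c "
from h import *
go(*L(24,0,133),-12.16)"
```

```text
clock: 27.8
tcp_pos: [566.8, -299.0, 36.9]
orientation: [-3.14, -0.001, 1.358]
wrist_force: [-0.3, 0.9, -0.4]
finger_gap: 0.762
gripper_force: 0.0
clock: 28.4
tcp_pos: [568.2, -301.0, 39.4]
orientation: [3.138, 0.001, 1.357]
wrist_force: [-1.3, 0.9, 6.5]
finger_gap: 0.447
gripper_force: 60.3
clock: 29.0
tcp_pos: [567.3, -301.0, 133.7]
orientation: [3.139, 0.001, 1.357]
wrist_force: [-0.2, -0.2, -2.8]
finger_gap: 0.446
gripper_force: 60.4
shift [31.11 -2.34  0.04] roll -0.10883254573499812 j6 1.18 t 29.0
```

```bash
python3 -m pendant '[[[4,-0.3,0],0],[[8,-0.6,0],0],[[12,-0.9,0],0],[[16,-1.2,0],0],[[20,-1.5,0],0],[[24,-1.8,0],0],[[28,-2.1,0],0],[[31,-2.3,0],0],[[31,-2.3,0],0],[[31,-2.3,0],0]]'
cat > held.py <<'E'
from h import *
import sys
y=float(sys.argv[1]); h=float(sys.argv[2])
p,R,o=pose(); cal=optics.calibration('wrist'); im=snap('wrist',sys.argv[3])
# top face: brightest disc near the expected place
g=cv2.inRange(im,(165,175,190),(255,255,255)); g[:,:225]=0; g[:,335:]=0; g[:190]=0; g[345:]=0
n,l,s,c=cv2.connectedComponentsWithStats(g); k=1+np.argmax(s[1:,4])
(u,v),(a,b),_=cv2.fitEllipse(max(cv2.findContours((l==k).astype(np.uint8),0,2)[0],key=len))
X=back(cal,u,v,p[2]-h+40); print('ellipse',u,v,a,b,'tin in tool',R.T@(X-p))
print('move cm',(R.T@(np.array(L(24,y,4))-X)/10)[:2],'down',(p[2]-h-4)/10, 'gap',o['finger_gap'],o['gripper_force'])
E
python3 held.py 0 39.4 w12.png
```

```text
clock: 30.0
tcp_pos: [609.1, 8.0, 130.9]
orientation: [-3.139, 0.001, 1.358]
wrist_force: [0.3, -0.5, -1.4]
finger_gap: 0.448
gripper_force: 60.5
ellipse 278.3754577636719 272.72674560546875 74.49916076660156 81.490234375 tin in tool [ 0.03924953 -0.25970609 -0.59933979]
move cm [0.044045   0.20653129] down 8.748094622892264 gap 0.44817236826223833 60.45767426490784
```

```bash
python3 -m pendant '[[[0,0.1,2],0],[[0,0.1,4],0],[[0,0.1,6],0],[[0,0.1,7.5],0],[[0,0.1,8],0],[[0,0.1,8.4],0],[[0,0.1,8.6],0],[[0,0.1,8.6],0]]'
python3 -m pendant '[[[0,0,0.1],0],[[0,0,0.15],0],[[0,0,0.15],0]]'; python3 -m pendant '[[[0,0,0],0],[[0,0,0],0],[[0,0,0],0],[[0,0,-3],0],[[0,0,-6],0],[[0,0,-10],0],[[0,0,-10],0]]' 5.8
python3 - <<'E'
from h import *
from tins import tins
for t in tins('wrist','w13.png'): print(t)
print(L(24,0),L(24,57))
go(543,-397,155,-12.16)
E
```

```text
clock: 30.85
tcp_pos: [611.5, 6.8, 46.7]
orientation: [3.141, -0.0, 1.356]
wrist_force: [-0.1, -0.3, -1.4]
finger_gap: 0.448
gripper_force: 60.5
clock: 31.15
tcp_pos: [611.3, 7.2, 45.1]
orientation: [3.141, -0.0, 1.357]
wrist_force: [-0.2, -0.8, -0.7]
finger_gap: 0.452
gripper_force: 60.5
clock: 31.85
tcp_pos: [615.0, 6.8, 150.8]
orientation: [3.132, -0.001, 1.357]
wrist_force: [0.8, -0.2, 0.3]
finger_gap: 0.681
gripper_force: 0.0
(array([623. ,  63.1]), 0.77, [202, 213, 231], np.int64(2102), 2128, (272, 143))
(array([610.5,   6.1]), 0.56, [202, 212, 230], np.int64(2088), 2069, (272, 210))
[np.float64(610.5626889393894), np.float64(8.05002695715569), 0] [np.float64(622.5563749161447), np.float64(63.773913188205526), 0]
shift [-40.95   1.83  -0.89] roll -0.09808274498456626 j6 1.68 t 31.95
```

```bash
python3 -m pendant '[[[-4,0.2,0],0],[[-8,0.4,0],0],[[-12,0.6,0],0],[[-16,0.8,0],0],[[-20,1,0],0],[[-24,1.2,0],0],[[-28,1.4,0],0],[[-32,1.6,0],0],[[-36,1.7,0],0],[[-40,1.8,1],0],[[-41,1.8,2],0],[[-41,1.8,2],0]]' 6.5
python3 tins.py wrist;python3 -c "
from h import *
go(543,-397,35,-12.16)"
```

```text
clock: 33.15
tcp_pos: [539.4, -397.6, 121.3]
orientation: [-3.137, -0.003, 1.354]
wrist_force: [-0.4, 0.7, 0.2]
finger_gap: 0.761
gripper_force: 0.0
[ 541.9 -398.3] 0.74 [237, 247, 255] 2535 2648 (283, 218)
[ 629.9 -268.6] 0.74 [26, 26, 29] 558 5049 (371, 6)
[ 406.8 -425.4] 0.31 [248, 231, 217] 1676 3125 (134, 279)
shift [-0.1   0.24  8.83] roll -0.08143491229070321 j6 1.04 t 33.25
```

```bash
python3 -m pendant '[[[0,0,3],0],[[0,0,6],0],[[0,0,8],0],[[0,0,8.6],0],[[0,0,8.6],0]]' 6.5
python3 -m pendant '[[[0,0,0],0],[[0,0,0],0],[[0,0,0],0],[[0,0,0],0],[[0,0,0],0],[[0,0,0],0]]' 3.5 60
python3 -m pendant '[[[0,0,-1],0],[[0,0,-3],0],[[0,0,-6],0],[[0,0,-9.5],0],[[0,0,-9.5],0],[[0,0,-9.5],0]]'
python3 -c "
from h import *
go(*L(24,-57,133),-12.16)"
```

```text
clock: 33.75
tcp_pos: [541.8, -395.5, 38.4]
orientation: [-3.14, -0.001, 1.359]
wrist_force: [-0.6, -0.1, 1.4]
finger_gap: 0.766
gripper_force: 0.0
clock: 34.35
tcp_pos: [542.9, -398.0, 41.1]
orientation: [3.138, 0.001, 1.357]
wrist_force: [-0.1, 1.6, 6.6]
finger_gap: 0.445
gripper_force: 60.3
clock: 34.95
tcp_pos: [542.2, -398.0, 135.4]
orientation: [3.139, 0.001, 1.357]
wrist_force: [0.3, 0.6, -2.3]
finger_gap: 0.449
gripper_force: 60.4
shift [35.43 -1.93  0.18] roll -0.10788348861325403 j6 1.04 t 34.95
```

```bash
python3 -m pendant '[[[4,-0.2,0],0],[[8,-0.4,0],0],[[12,-0.6,0],0],[[16,-0.9,0],0],[[20,-1.1,0],0],[[24,-1.3,0],0],[[28,-1.5,0],0],[[32,-1.8,0],0],[[35.4,-1.9,0],0],[[35.4,-1.9,0],0],[[35.4,-1.9,0],0]]'
python3 held.py -57 41.1 w14.png
```

```text
clock: 36.05
tcp_pos: [597.3, -46.6, 132.5]
orientation: [-3.139, 0.001, 1.358]
wrist_force: [-0.3, -0.5, -1.2]
finger_gap: 0.448
gripper_force: 60.4
ellipse 278.43499755859375 271.58050537109375 73.78939056396484 80.10823822021484 tin in tool [-0.18176467 -0.25000621  1.10075428]
move cm [-0.04926033  0.20500711] down 8.740308419192454 gap 0.4476175546047111 60.407341718673706
```

```bash
python3 -m pendant '[[[0,0.1,2],0],[[0,0.1,4],0],[[0,0.1,6],0],[[0,0.1,7.5],0],[[0,0.1,8],0],[[0,0.1,8.4],0],[[0,0.1,8.6],0],[[0,0.1,8.6],0]]'
python3 -m pendant '[[[0,0,0.1],0],[[0,0,0.15],0],[[0,0,0.15],0]]'; python3 -m pendant '[[[0,0,0],0],[[0,0,0],0],[[0,0,0],0],[[0,0,-3],0],[[0,0,-6],0],[[0,0,-10],0],[[0,0,-10],0]]' 5.8
python3 - <<'E'
from h import *
from tins import tins
for t in tins('wrist','w15.png'): print(t)
print(L(24,-57),L(24,0),L(24,57))
go(*L(-73,0,160),-12.16)
E
```

```text
clock: 36.9
tcp_pos: [599.6, -48.0, 48.2]
orientation: [3.141, 0.0, 1.356]
wrist_force: [-0.2, 0.2, -0.5]
finger_gap: 0.448
gripper_force: 60.4
clock: 37.2
tcp_pos: [599.5, -47.5, 46.7]
orientation: [3.141, 0.0, 1.357]
wrist_force: [0.5, -0.6, -2.3]
finger_gap: 0.445
gripper_force: 60.4
clock: 37.9
tcp_pos: [603.0, -48.3, 152.2]
orientation: [3.132, -0.0, 1.357]
wrist_force: [1.1, -0.3, 0.1]
finger_gap: 0.679
gripper_force: 0.0
(array([610.7,   6.3]), 0.8, [209, 219, 237], np.int64(2008), 2094, (272, 145))
(array([598.7, -49.3]), 0.78, [209, 219, 237], np.int64(1970), 2048, (273, 209))
(array([622.9,  63.8]), 0.59, [207, 217, 235], np.int64(2721), 2747, (272, 66))
[np.float64(598.5690029626342), np.float64(-47.67385927389414), 0] [np.float64(610.5626889393894), np.float64(8.05002695715569), 0] [np.float64(622.5563749161447), np.float64(63.773913188205526), 0]
shift [ 5.65 -9.87 -1.27] roll -0.09890348563213536 j6 1.58 t 38.0
```

View pics/w15.png

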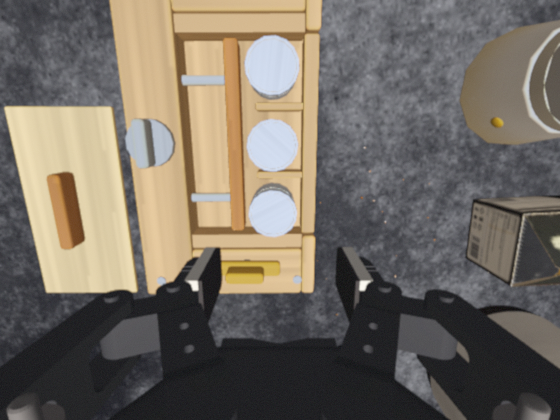

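All three tins stand in their own pockets at (272,66), (272,145) and (273,210). The panel lies flat and clear of the caddy at the left, so the cam is next.

```bash
python3 -m pendant '[[[1.5,-2.5,0],0],[[3,-5,0],0],[[5,-8.5,0],0],[[5.6,-9.8,0],0],[[5.6,-9.8,0],0],[[5.6,-9.8,0],0]]' 4
python3 - <<'E'
from h import *
go(*L(-73,0,60),-12.16)
cal=optics.calibration('wrist'); im=snap('wrist','w16.png')
for r in finder.cut_out('wrist','cam'):
    m=r['pixels']; print(round(r['p'],2),np.round(r['box']),cv2.minAreaRect(cv2.findNonZero(m.astype(np.uint8))))
print(proj(cal,[L(-73,0,44),L(-73,18,62),L(-73,-18,62)]).round())
a=im[120:320,200:360]; cv2.imwrite('pics/w16c.png',cv2.resize(a[:,:,::-1],None,fx=2.5,fy=2.5))
E
```

```text
clock: 38.6
tcp_pos: [515.9, 27.6, 146.0]
orientation: [3.141, 0.0, 1.357]
wrist_force: [0.8, -0.1, -0.5]
finger_gap: 0.469
gripper_force: 0.0
shift [ 0.08 -0.04  8.6 ] roll -0.0951248952924999 j6 1.7 t 38.6
[[278. 214.]
 [278. 197.]
 [278. 242.]]
```

View pics/w16c.png

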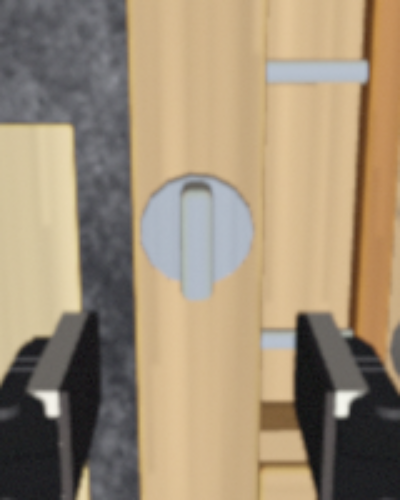

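The cam fin is at column 279, rows 193–240, as predicted.

```bash
python3 -m pendant '[[[0,0,3],0],[[0,0,6],0],[[0,0,8],0],[[0,0,8.5],0],[[0,0,8.5],0],[[0,0,8.5],0]]' 3.5
python3 -m pendant '[[[0,0,0],0],[[0,0,0],0],[[0,0,0],0],[[0,0,0],0],[[0,0,0],0],[[0,0,0],0]]' 0 70
python3 -m pendant '[[[0,0,0],-8],[[0,0,0],-16],[[0,0,0],-24],[[0,0,0],-32],[[0,0,0],-40],[[0,0,0],-48],[[0,0,0],-56],[[0,0,0],-64],[[0,0,0],-72],[[0,0,0],-80],[[0,0,0],-88],[[0,0,0],-91.5]]'
python3 -m pendant '[[[0,0,0],0],[[0,0,0],0]]'
python3 -c "
from h import *
p,R,o=pose();print(o['wrist_torque'])"
```

```text
clock: 39.3
tcp_pos: [516.5, 27.5, 62.1]
orientation: [3.14, -0.0, 1.356]
wrist_force: [1.0, 0.6, 0.2]
finger_gap: 0.409
gripper_force: 0.0
clock: 39.9
tcp_pos: [516.0, 27.9, 62.6]
orientation: [3.14, -0.0, 1.357]
wrist_force: [-2.1, 0.6, 5.6]
finger_gap: 0.089
gripper_force: 69.3
clock: 41.1
tcp_pos: [516.0, 28.0, 62.6]
orientation: [3.141, 0.002, 2.957]
wrist_force: [-1.6, 0.1, 4.2]
finger_gap: 0.094
gripper_force: 69.7
clock: 41.3
tcp_pos: [516.0, 28.0, 62.6]
orientation: [3.141, 0.002, 2.953]
wrist_force: [-0.9, -0.0, 5.5]
finger_gap: 0.094
gripper_force: 69.4
[ 0.09900515  0.38106448 -0.32508305]
```

```bash
python3 -m pendant '[[[0,0,0],0],[[0,0,0],0],[[0,0,0],0],[[0,0,-3],0],[[0,0,-7],0],[[0,0,-12],0],[[0,0,-17],0],[[1,0,-20],0],[[2,0,-20],0],[[2,0,-20],0]]' 3.5
python3 - <<'E'
from h import *
from tins import tins
for t in tins('wrist','w17.png'): print(t)
for t in tins('top'): print('top',t)
cal=optics.calibration('wrist'); print(proj(cal,[L(7.5,0,26),L(-73,18,62)]).round())
im=cv2.imread('pics/w17.png'); cv2.imwrite('pics/w17c.png',cv2.resize(im[60:360,140:440],None,fx=2,fy=2))
E
```

```text
clock: 42.3
tcp_pos: [494.9, 31.9, 261.7]
orientation: [3.142, 0.001, 2.954]
wrist_force: [0.3, 0.3, -0.8]
finger_gap: 0.408
gripper_force: 0.0
(array([617.5,   5. ]), 0.61, [213, 223, 240], np.int64(933), 1034, (275, 274))
(array([626.7,  49.1]), 0.57, [195, 201, 216], np.int64(276), 1043, (308, 275))
(array([ 621.6, -241.6]), 0.56, [27, 27, 30], np.int64(204), 1235, (105, 306))
(array([602. , -30.9]), 0.48, [146, 136, 126], np.int64(93), 1044, (247, 269))
top (array([605.1, -50.3]), 0.74, [221, 231, 240], np.int64(292), 306, (243, 166))
top (array([627.5,  62.6]), 0.57, [220, 231, 240], np.int64(268), 330, (194, 157))
top (array([614.9,   4.7]), 0.52, [220, 230, 240], np.int64(288), 317, (219, 162))
top (array([ 642.7, -246.9]), 0.51, [69, 67, 66], np.int64(312), 317, (328, 149))
[[277. 260.]
 [294. 209.]]
```

View pics/w17c.png

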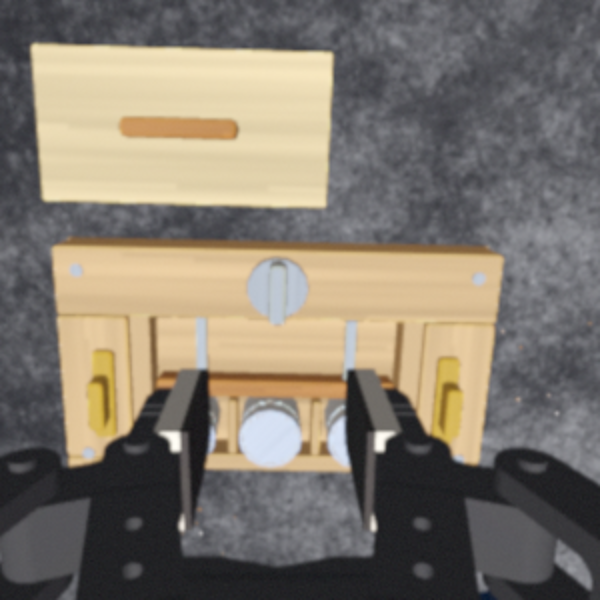

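The panel lies flat and clear of the caddy. Both buttons are aside, the cam fin is turned a quarter at (277,292), the bar is drawn up and the tins stand upright. Handing in.

```bash
python3 -c "
from cell import close_job
print(close_job())"
```

```text
the job is handed in; nothing more can be done
None
```

The job is handed in at about 42 s, with no verdict returned: both buttons are turned aside, the insert lies flat on the worktop handle up and clear of the caddy, all three tins stand upright in their own pockets, the cam was turned last until it met its stop, and the garlic was left alone.

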